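# Shim a stone tile square in a bonding jig and hold it pressed flush

## Task

A stone test tile lies loose in the bonding jig, a little in front of two steel stop blocks, one of which reaches farther forward than the other. Pick up the upright aluminium spacer, stand it squarely on the jig's base in the gap behind the tile where the gap is wide enough (in front of the set-back block, near the middle of that block), and let go of it; then push the tile straight back with the fingers until it sits flush against both the forward block and the spacer, and finish while still holding it firmly pressed there. Leave the sample tin and the brass weight undisturbed.

Things in the scene. Friction and masses are not known exactly. Their poses are not given: they have to be found in the camera images.
- jig: Fixed dark steel base plate, 140 (its x) x 200 (its y) x 10 mm thick, its top 10 mm over the bench. Origin: centre of its underside; +x points to the rear, where the two stop blocks are screwed down; the front edge is at x = -70 mm. The pose (with yaw) differs between starts; stops and tile go with it.
- stop_deep: Fixed steel stop block on the jig, 42 (x, depth) x 60 (y) x 25 mm high. Origin: bottom centre of its REAR face (68 mm behind the jig's centre), on the base plate's top; axes as the jig's. Its front face is at x = -42 mm in its own frame (jig x = +26 mm). It stands either left or right (jig y = +34 or -34 mm), the other block on the other side.
- stop_shallow: Fixed steel stop block on the jig, set back: 26 (x, depth) x 60 (y) x 25 mm high. Origin: bottom centre of its REAR face, same line as the deep block's; axes as the jig's. Its front face is at x = -26 mm in its own frame (jig x = +42 mm), 16 mm farther back than the deep block's. The gap between it and the tile is 22 to 25 mm at the start; the gap at the deep block is only 6 to 9 mm.
- tile: Loose stone tile lying flat on the jig's base, 60 (x) x 130 (y) x 25 mm thick, 0.3 to 0.6 kg. Origin: centre of its underside; axes nearly along the jig's at the start (within 0.02 rad). Its front face (x = -30 mm) looks to the jig's front edge, with about 27 mm of bare base plate before it; its rear face is x = +30 mm. Flush home: origin at jig x = -4 mm, square with the jig.
- spacer: Loose aluminium plate standing upright on the bench left of the jig, 16 (x, thickness) x 40 (y, width) x 65 mm tall, about 0.11 kg, dark grip lines near the top. Origin: centre of its underside, z up. Home: on the base plate, its width along the jig's y. Keep the gripper clear of the tall water bath behind it (front at world x = 0.575 m, right side with valves to about y = -0.07 m).
- sample_tin: Bystander: open round metal tin, 57 mm across, 35 mm high, right of the jig. Origin: centre of its underside.
- brass_weight: Bystander: brass weight with a knob, 33 mm across, 40 mm high, at the far left. Origin: centre of its underside.
There are look-alikes about, which are no part of the job. Several things have the shape of the spacer; the one meant has the colours described above.

How it is judged:
On the way:
1. the spacer stands, let go, on the base plate in the wide gap, in front of the set-back block (x of spacer in the frame of stop_shallow between -0.056 and -0.03 m and y of spacer in the frame of stop_shallow between -0.012 and 0.012 m and z of spacer in the frame of stop_shallow below 0.004 m and angle between spacer's own z axis and vertical below 0.15 rad and contact force between each of the arm, the fingers and spacer below 0.1 N), for 0.2 s.
At the end, for the whole second after the job is handed in: Fingers press the tile (over 3 N) against deep block or spacer (over 1.5 N); it lies flat, square within 0.02 rad, within 2 mm of flush, 15 mm of the jig's middle line. Spacer let go, upright (0.08 rad), on the base, within 2 mm of touching the set-back block, 14 mm of its middle (contact force between the fingers and tile above 3 N and (contact force between tile and stop_deep above 1.5 N or contact force between tile and spacer above 1.5 N) and x of tile in the frame of jig between -0.006 and -0.002 m and y of tile in the frame of jig between -0.015 and 0.015 m and z of tile in the frame of jig below 0.013 m and angle between the x axis of tile and the x axis of jig, either way round below 0.02 rad and angle between tile's own z axis and vertical below 0.05 rad and x of spacer in the frame of stop_shallow between -0.036 and -0.032 m and y of spacer in the frame of stop_shallow between -0.014 and 0.014 m and z of spacer in the frame of stop_shallow below 0.004 m and angle between spacer's own z axis and vertical below 0.08 rad and contact force between each of the arm, the fingers and spacer below 0.1 N and linear speed of tile below 0.01 m/s); the arm keeps its last pose, push and grip.
It fails at once if the sample tin is disturbed (moved over 15 mm) (distance of sample_tin from where it was at the start of the episode above 0.015 m).
It fails at once if the brass weight is disturbed (moved over 15 mm) (distance of brass_weight from where it was at the start of the episode above 0.015 m).
It also fails if it takes over 58 s, if anything falls off the work surface, if the arm or the gripper's body presses on something with over 40 N, if the wrist force passes 120 N, or if a joint passes its speed limit or range.

## Robot

A 7-joint arm with a two-finger parallel gripper is mounted at the origin on a cart in front of the work surface, level with it; the furniture and walls round the work are solid. World frame = base frame: x ahead of the robot, y to its left, z up, the work surface at z = 0. Lengths are in m, angles in rad, forces in N, time in s.
With the tool pointing down it reaches from about 0.4 to 0.85 m from the base axis. Payload 10.4 kg.
Tool frame: the origin (TCP) lies midway between the tips of the shut fingers; the grasp point (between the pads) lies 19 mm behind it; z points along the fingers, y is the line along which they close (so a half turn about z gives the same grasp; the last joint's range is limited). The gripper opens to 87 mm and grips with 3 to 60 N. Pads are 19 mm wide; open, the fingers measure 117 mm over their backs; the gripper's body (75 mm by 190 mm) begins 51 mm behind the grasp point.
Start: joints at [-1.362, 0.332, -0.065, 1.46, 0.022, 1.35, -0.088], TCP at [0.144, 0.608, 0.223] pointing down, gripper open.
Joint ranges: [-2.6, 2.6], [-0.5, 2.12], [-1.47, 1.34], [0.16, 2.42], [-1.27, 4.41], [0.06, 2.06], [-2.6, 2.6]. Speed limits (rad/s): [2.22, 2.22, 2.79, 2.79, 3.14, 3.14, 3.14].

## Interface

Orientations are given as [roll, pitch, yaw] about the fixed x, y, z axes, in that order (R = Rz(yaw) Ry(pitch) Rx(roll)).
In Python, from station import env, optics gives the robot as it stands.
- The arm moves only by the tool drive_tool, never from a script. Its argument "series" is a list of rows, each a list of 7 numbers: the shift along the world's x, y, z in mm, then the turn, a rotation vector about the world's x, y, z in rad, then the opening, from 0 (shut) to 1 (fully open). In form: [[tx, ty, tz, wx, wy, wz, hand], ...]. A call has 1 to 8 rows; each row shifts and turns the commanded pose from where the row before left it; what a row does not reach is not made up. A row lasts 1/10 s, in which the tool goes at most 50 mm and 8.59 degrees, less where a joint would pass 70% of its speed; a pose out of reach is approached as far as the arm can. A call is refused whole if a number of a shift passes 50 or a number of a turn 0.15, either way. A call with a gripper value outside its range is refused whole. The fingers move at their own pace and stop on an object; "force" is the grip in N (left out, the last holds). Time passes only in rows, so rows that do not move let the fingers close. It gives the time, the measured TCP pose, the force, the opening and the grip force at its end, in the units of the state.
- env.get_obs(): the state, without advancing time (a new reading comes with each control period).
- optics.read_camera(name): name is "scene" or "top" or "wrist"; returns (picture, depth): 420x560x3 uint8, red, green, blue; 420x560 float32, m along the optical axis (not along the pixel's ray), 0 where there is no reading.
- optics.calibration(name): a dict with "fx", "fy", "cx", "cy" (pixels), "k1" (the pictures are not rectified: a ray, as slopes to the right and down, at radius r is drawn at 1 + k1 r^2 times it, then the intrinsics apply), "R" (3x3) and "t" (3): a world point X has camera coordinates R X + t; the wrist camera has in their place "tool_from_camera" (4x4, takes a point from camera to tool coordinates, whose origin is the TCP and whose axes are the flange's). Camera axes: x right, y down, z forward; pixel columns grow to the right and rows downward; lengths in m; the calibration is good to about 2 mm. A picture is of the moment at which its call begins: read the wrist's pose just before it. calibration takes no time and is no camera call.
- env.close_job(): hands the job in; it is judged then, once.
The state is a dict: "t": time; "q": joint angles; "qvel": joint speeds; "tau": joint torques, N m; "ee_pos": TCP position; "tcp_rot": TCP orientation; "wrist_force": force on the tool from outside, world axes, zero at the start; "wrist_torque": the same for the moment, N m; "finger_gap": opening from 0.0 (shut) to 1.0 (fully open); "gripper_force": force on a finger pad.
Only numpy, scipy, OpenCV 4.12 (cv2) and the standard library are available. Lean on these libraries where they do the work, as an engineer would, in place of code of your own. Each camera call takes 0.05 s, during which the arm holds its last target. There are 200 camera calls.

## Working session

There is one attempt and no reset: what is moved stays moved. The work goes in short steps, Python scripts to look and compute and a tool call to move; the robot and the scene stay as the last step left them, time stands still between calls to the robot, and variables do not carry over. Pictures are saved under pics/ and viewed, at most 10 in all, crops included, and the job is handed in when it is done.

Besides the shell and the picture viewer there is one more tool, called after ">>>" by a JSON object that holds its "fn" and its "kwargs", one argument or row to a line. drive_tool: Moves the arm, as the interface text tells. Its arguments: {"type":"object","properties":{"series":{"type":"array"},"force":{"type":"number"}},"required":["series"]}

```bash
ls; mkdir -p pics
cat > h.py <<'E'
import numpy as np, cv2, pickle
from station import env, optics
def shot(n):
    o=env.get_obs(); p,d=optics.read_camera(n); c=optics.calibration(n)
    pickle.dump((o,p,d,c),open(f'last_{n}.pkl','wb')); return o,p,d,c
def load(n): return pickle.load(open(f'last_{n}.pkl','rb'))
def undist(c,uv):
    K=np.array([[c['fx'],0,c['cx']],[0,c['fy'],c['cy']],[0,0,1]],float)
    return cv2.undistortPoints(np.array(uv,float).reshape(-1,1,2),K,np.array([c['k1'],0,0,0],float)).reshape(-1,2)
def pose(o,c):
    """camera centre and rotation cam->world"""
    if 'R' in c:
        R=np.array(c['R']); return -R.T@np.array(c['t']),R.T
    from scipy.spatial.transform import Rotation as Ro
    T=np.array(c['tool_from_camera']); 
    Rt=Ro.from_euler('xyz',o['tcp_rot']).as_matrix()
    return Rt@T[:3,3]+np.array(o['ee_pos']),Rt@T[:3,:3]
def onplane(o,c,uv,z):
    C,R=pose(o,c); n=undist(c,uv); r=np.c_[n,np.ones(len(n))]@R.T
    return C+r*((z-C[2])/r[:,2])[:,None]
def cloud(o,c,d):
    C,R=pose(o,c); h,w=d.shape; v,u=np.mgrid[:h,:w]
    n=undist(c,np.c_[u.ravel(),v.ravel()]); r=np.c_[n,np.ones(len(n))]*d.reshape(-1,1)
    return (C+r@R.T).reshape(h,w,3)
def save(name,p): cv2.imwrite('pics/'+name,p[:,:,::-1])
E
python3 - <<'E'
from h import *
for n in ('scene','top'):
    o,p,d,c=shot(n); save(n+'1.png',p); print(n,pose(o,c)[0].round(3),c['fx'])
print(o)
E
```

```text
pics
scene [-0.215 -0.756  0.897] 521.7312712857856
top [ 0.348 -0.114  1.123] 426.0446375662105
{'t': 0.05, 'q': array([-1.3615916 ,  0.33285425, -0.06470459,  1.46090886,  0.021611  ,
        1.34990134, -0.0885003 ]), 'qvel': array([-0.0018304 , -0.00088721,  0.00060267, -0.00066961,  0.0005195 ,
       -0.00045698, -0.00132835]), 'tau': array([ 2.20492751e-03, -6.25176358e+01,  2.49645661e-02, -3.91125298e+01,
       -6.15677470e-02,  3.72324907e-02,  6.52498898e-05]), 'ee_pos': array([0.14350426, 0.60791877, 0.22178046]), 'tcp_rot': array([-3.14021870e+00,  7.24745636e-05,  2.90981474e+00]), 'wrist_force': array([ 0.25271916, -0.40769191,  1.18350096]), 'wrist_torque': array([-0.02533587, -0.06111868,  0.00153779]), 'gripper_force': 0.0, 'finger_gap': 0.9996965340381877}
```

View pics/scene1.png

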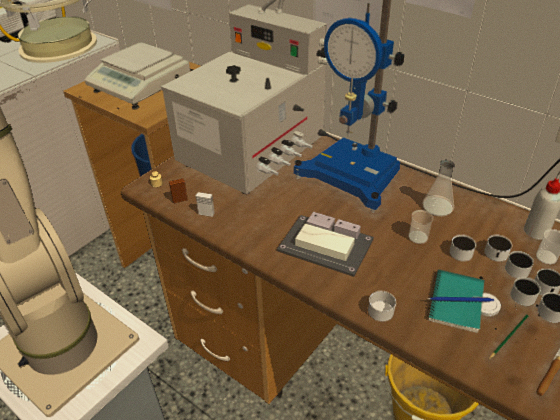

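View pics/top1.png

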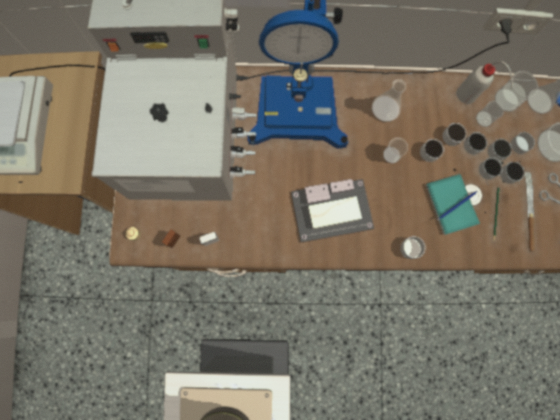

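The scene view shows the jig at about (325,243), with a pale tile and two pinkish blocks. Two things have the spacer's shape: a brown plate at (178,190) and a silver plate with dark lines at (205,204). The brass weight is at (156,180) and the tin at (382,305). In the top view the same things are the jig (332,208), brown plate (171,238), silver plate (207,238) and tin (413,247). The silver plate fits "aluminium with dark grip lines", so I'll confirm it in an enlarged crop.

Run:
```python
from h import *
o,p,d,c=load('scene'); o2,p2,d2,c2=load('top')
a=cv2.resize(p[165:225,140:230],(540,360),interpolation=cv2.INTER_CUBIC)
b=cv2.resize(p2[170:250,150:390],(720,240),interpolation=cv2.INTER_CUBIC)
im=np.zeros((600,720,3),np.uint8); im[:360,:540]=a; im[360:]=b; save('crop1.png',im)
P=cloud(o,c,d);P2=cloud(o2,c2,d2)
for u,v in [(205,194),(205,208),(178,190),(325,243)]: print('s',u,v,P[v,u].round(3))
for u,v in [(207,238),(171,238),(335,212),(317,193),(342,186),(413,247),(132,233),(270,230)]: print('t',u,v,P2[v,u].round(3))
```

```text
s 205 194 [0.498 0.049 0.066]
s 205 208 [0.486 0.044 0.029]
s 178 190 [0.488 0.144 0.041]
s 325 243 [ 0.553 -0.286  0.038]
t 207 238 [0.489 0.054 0.065]
t 171 238 [0.487 0.146 0.064]
t 335 212 [ 0.566 -0.271  0.038]
t 317 193 [ 0.617 -0.225  0.034]
t 342 186 [ 0.637 -0.292  0.035]
t 413 247 [ 0.481 -0.486  0.003]
t 132 233 [0.501 0.255 0.041]
t 270 230 [ 0.522 -0.103 -0.001]
```

View pics/crop1.png

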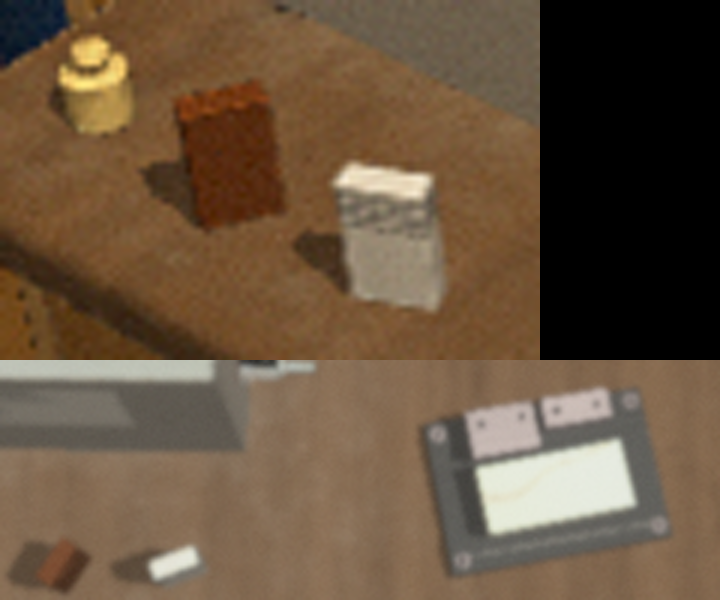

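The crop shows the silver plate with dark grip lines (scene (205,204), top (207,238)) is the spacer; the other is brown and is a look-alike. The deep block is on the left (+y) and the set-back block on the right. Next I'll measure poses from the top view.

Run:
```python
from h import *
o,p,d,c=load('top'); P=cloud(o,c,d)
hsv=cv2.cvtColor(p,cv2.COLOR_RGB2HSV)
def rect(mask,z,name):
    n,l,s,_=cv2.connectedComponentsWithStats(mask.astype(np.uint8)); k=1+np.argmax(s[1:,4])
    cs,_=cv2.findContours((l==k).astype(np.uint8),0,1); q=cs[0].reshape(-1,2)
    w=onplane(o,c,q,z)[:,:2]; (cc,wh,a)=cv2.minAreaRect((w*1000).astype(np.float32))
    b=cv2.boxPoints((cc,wh,a)); e=b[1]-b[0]; e2=b[2]-b[1]; e=e if np.hypot(*e)>np.hypot(*e2) else e2
    e=e if e[1]>0 else -e
    print(name,'c',np.round(cc,1),'size',np.round(wh,1),'yaw of y axis(deg)',np.degrees(np.arctan2(-e[0],e[1])).round(1),'npix',s[k,4])
v,u=np.mgrid[:420,:560]
box=lambda u0,u1,v0,v1:(u>=u0)&(u<u1)&(v>=v0)&(v<v1)
Z=P[...,2]
rect(box(190,225,225,250)&(hsv[...,2]>185),.065,'spacer bright')
rect(box(190,225,225,250)&(Z>.055),.065,'spacer depth')
rect(box(290,380,170,245)&(hsv[...,2]>170)&(hsv[...,0]<50)&(hsv[...,0]>20),.035,'tile')
rect(box(280,385,170,250)&(abs(Z-.010)<.005)|box(280,385,170,250)&(Z>.006)&(Z<.05),.010,'jig')
pk=box(290,380,170,210)&(hsv[...,2]>120)&~((hsv[...,0]<50)&(hsv[...,0]>20))
rect(pk&(u<330),.035,'blkL'); rect(pk&(u>332),.035,'blkR')
```

```text
spacer bright c [491.2  53.1] size [15.1 38.1] yaw of y axis(deg) 24.6 npix 89
spacer depth c [490.6  53.1] size [18.  40.3] yaw of y axis(deg) 18.4 npix 107
tile c [ 567.7 -271.4] size [ 60.9 129.9] yaw of y axis(deg) 12.2 npix 1136
jig c [ 578.9 -267.2] size [144.6 202.4] yaw of y axis(deg) 11.2 npix 3815
blkL c [ 636.2 -206. ] size [ 87.4 104.6] yaw of y axis(deg) 1.0 npix 1037
blkR c [ 630.7 -329.6] size [124.2 107.6] yaw of y axis(deg) -0.8 npix 1129
```

>>> {"fn": "drive_tool", "kwargs": {
  "series": [
    [25, -40, 0, 0, 0, 0.044, 1],
    [25, -40, 0, 0, 0, 0.044, 1],
    [25, -40, 0, 0, 0, 0.044, 1],
    [25, -40, 0, 0, 0, 0.044, 1],
    [25, -40, 0, 0, 0, 0.044, 1],
    [25, -40, 0, 0, 0, 0.044, 1],
    [25, -40, 0, 0, 0, 0.044, 1],
    [25, -40, 0, 0, 0, 0.044, 1]
  ]
}}

```text
t: 0.9
ee_pos: [0.3442, 0.2864, 0.2224]
tcp_rot: [3.141, -0.0, -3.02]
wrist_force: [1.8, 0.1, 0.1]
finger_gap: 0.998
gripper_force: 0.0
```

>>> {"fn": "drive_tool", "kwargs": {
  "series": [
    [25, -40, 0, 0, 0, 0.044, 1],
    [25, -40, 0, 0, 0, 0.044, 1],
    [25, -40, 0, 0, 0, 0.044, 1],
    [25, -40, 0, 0, 0, 0.044, 1],
    [25, -40, 0, 0, 0, 0.044, 1],
    [22, -35, 0, 0, 0, 0.044, 1],
    [0, 0, 0, 0, 0, 0, 1],
    [0, 0, 0, 0, 0, 0, 1]
  ]
}}

```text
t: 1.7
ee_pos: [0.4905, 0.0527, 0.2222]
tcp_rot: [3.141, -0.001, -2.76]
wrist_force: [0.6, 1.2, 1.3]
finger_gap: 1.001
gripper_force: 0.0
```

Run:
```python
from h import *
o,p,d,c=shot('wrist'); save('w1.png',p); print(o['ee_pos'],o['tcp_rot'],o['t'],o['wrist_force']); print(np.array(c['tool_from_camera']).round(3), c['fx'])
```

```text
[0.49049854 0.0526758  0.22222283] [ 3.14149797e+00 -8.88778975e-04 -2.75957910e+00] 1.7 [0.60042146 1.1984106  1.28390475]
[[ 0.    -0.97  -0.243  0.065]
 [ 1.     0.    -0.    -0.   ]
 [ 0.    -0.243  0.97  -0.163]
 [ 0.     0.     0.     1.   ]] 306.0667465656502
```

View pics/w1.png

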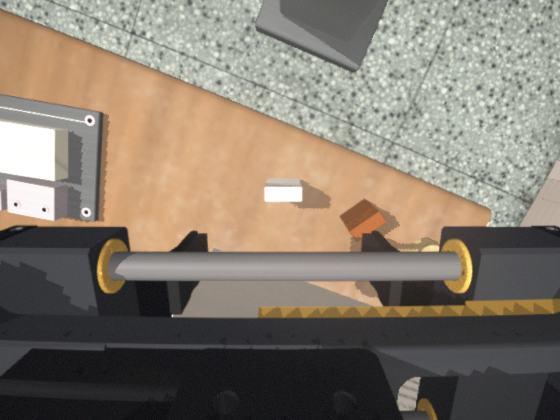

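The wrist view shows the spacer centred at (283,190), almost level in the picture (so the yaw matches well), with the brown plate at (362,218). I'll measure its offset in tool axes.

```bash
cat >> h.py <<'E'
def rect(o,c,mask,z,name=''):
    """largest blob -> plane z; prints centre mm, size, yaw (deg) of its long axis from world y"""
    n,l,s,_=cv2.connectedComponentsWithStats(mask.astype(np.uint8)); k=1+np.argmax(s[1:,4])
    cs,_=cv2.findContours((l==k).astype(np.uint8),0,1); q=max(cs,key=len).reshape(-1,2)
    w=onplane(o,c,q,z)[:,:2]; (cc,wh,a)=cv2.minAreaRect((w*1000).astype(np.float32))
    b=cv2.boxPoints((cc,wh,a)); e=b[1]-b[0]; e2=b[2]-b[1]; e=e if np.hypot(*e)>np.hypot(*e2) else e2
    e=e if e[1]>0 else -e; y=np.degrees(np.arctan2(-e[0],e[1]))
    print(name,'c',np.round(cc,1),'size',np.round(wh,1),'yaw',y.round(2),'npix',s[k,4]); return np.array(cc),y
v,u=np.mgrid[:420,:560]
box=lambda u0,u1,v0,v1:(u>=u0)&(u<u1)&(v>=v0)&(v<v1)
E
python3 - <<'E'
from h import *
o,p,d,c=load('wrist'); P=cloud(o,c,d); V=p.max(2)
print('top/side/bench/px vals',P[194,283].round(4),P[183,283].round(4),p[194,283],p[183,283])
rect(o,c,box(255,315,170,210)&(V>215),.065,'bright')
rect(o,c,box(255,315,170,210)&(P[...,2]>.060),.065,'depth')
print('tool y yaw',np.degrees(o['tcp_rot'][2]+np.pi))
E
```

```text
top/side/bench/px vals [0.4924 0.0518 0.0659] [0.4848 0.0487 0.0448] [255 255 255] [199 188 177]
bright c [497.6  51.5] size [24.2 43.1] yaw 21.91 npix 839
depth c [492.1  51.8] size [16.4 40.6] yaw 21.91 npix 583
tool y yaw 21.88776445080009
```

>>> {"fn": "drive_tool", "kwargs": {
  "series": [
    [1.5, -1, -45, 0, 0, 0, 1],
    [0, 0, -45, 0, 0, 0, 1],
    [0, 0, -45, 0, 0, 0, 1],
    [0, 0, -33, 0, 0, 0, 1],
    [0, 0, -20, 0, 0, 0, 1],
    [0, 0, 0, 0, 0, 0, 1],
    [0, 0, 0, 0, 0, 0, 1]
  ]
}}

```text
t: 2.45
ee_pos: [0.4919, 0.0533, 0.0351]
tcp_rot: [3.141, -0.0, -2.756]
wrist_force: [-0.2, 0.9, 0.6]
finger_gap: 0.998
gripper_force: 0.0
```

>>> {"fn": "drive_tool", "kwargs": {
  "series": [
    [0, 0, 0, 0, 0, 0, 0.3],
    [0, 0, 0, 0, 0, 0, 0.3],
    [0, 0, 0, 0, 0, 0, 0.3],
    [0, 0, 0, 0, 0, 0, 0.3],
    [0, 0, 0, 0, 0, 0, 0.3]
  ],
  "force": 20
}}

```text
t: 2.95
ee_pos: [0.4922, 0.0524, 0.0348]
tcp_rot: [3.141, 0.0, -2.757]
wrist_force: [-0.2, 0.5, 0.4]
finger_gap: 0.627
gripper_force: 0.0
```

>>> {"fn": "drive_tool", "kwargs": {
  "series": [
    [0, 0, 0, 0, 0, 0, 0.3],
    [0, 0, 0, 0, 0, 0, 0.3],
    [0, 0, 0, 0, 0, 0, 0.3],
    [0, 0, 0, 0, 0, 0, 0.3],
    [0, 0, 0, 0, 0, 0, 0.3],
    [0, 0, 0, 0, 0, 0, 0.3]
  ],
  "force": 20
}}

```text
t: 3.55
ee_pos: [0.4921, 0.0523, 0.0346]
tcp_rot: [3.142, -0.0, -2.757]
wrist_force: [0.3, -0.4, 0.2]
finger_gap: 0.457
gripper_force: 20.0
```

>>> {"fn": "drive_tool", "kwargs": {
  "series": [
    [0, 0, 10, 0, 0, 0, 0.3],
    [0, 0, 35, 0, 0, 0, 0.3],
    [-3, 0, 45, 0, 0, 0, 0.3],
    [0, -20, 40, 0, 0, 0, 0.3],
    [0, -40, 25, 0, 0, -0.03, 0.3],
    [0, -45, 0, 0, 0, -0.03, 0.3],
    [0, -45, 0, 0, 0, -0.03, 0.3],
    [0, -45, 0, 0, 0, -0.03, 0.3]
  ]
}}

```text
t: 4.35
ee_pos: [0.4888, -0.1444, 0.1906]
tcp_rot: [3.141, 0.001, -2.878]
wrist_force: [0.5, 0.2, -1.1]
finger_gap: 0.457
gripper_force: 20.0
```

>>> {"fn": "drive_tool", "kwargs": {
  "series": [
    [0, -45, 0, 0, 0, -0.03, 0.3],
    [30, -35, 0, 0, 0, -0.03, 0.3],
    [40, -12, 0, 0, 0, 0, 0.3],
    [40, 0, 0, 0, 0, 0, 0.3],
    [35, 0, 0, 0, 0, 0, 0.3],
    [0, 0, 0, 0, 0, 0, 0.3],
    [0, 0, 0, 0, 0, 0, 0.3],
    [0, 0, 0, 0, 0, 0, 0.3]
  ]
}}

```text
t: 5.15
ee_pos: [0.6331, -0.2353, 0.1901]
tcp_rot: [-3.142, -0.0, -2.938]
wrist_force: [-0.2, -0.2, -1.4]
finger_gap: 0.457
gripper_force: 20.0
```

Run:
```python
from h import *
o,p,d,c=shot('wrist'); save('w2.png',p); print(o['ee_pos'],o['tcp_rot'],o['t'],o['finger_gap'],o['gripper_force'])
```

```text
[ 0.63313256 -0.23525953  0.19013762] [-3.14156078e+00 -1.25686759e-04 -2.93847500e+00] 5.15 0.45670903952993674 19.997549263061956
```

View pics/w2.png

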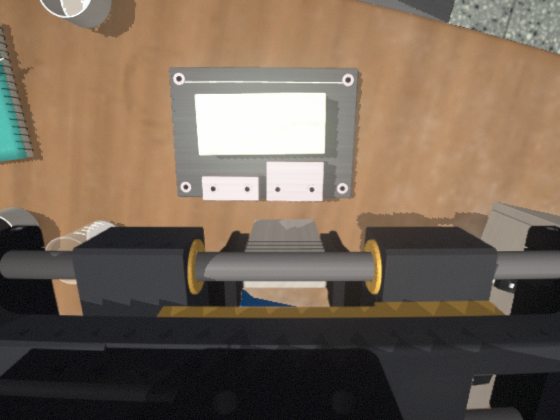

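The wrist view shows the whole jig (170–358, 68–200). The tile is at (195–326, 93–156), the set-back block at (203–259, 177–200), the deep block at (266–324, 163–200), and the held spacer is at (285,240). I'll fit them.

Run:
```python
from h import *
o,p,d,c=load('wrist'); P=cloud(o,c,d); Z=P[...,2]
hs=cv2.cvtColor(p,cv2.COLOR_RGB2HSV); V=hs[...,2]
for a,b in [(260,120),(230,188),(295,180),(215,85),(180,130)]: print((a,b),P[b,a].round(4),hs[b,a])
top=(Z>.029)&(Z<.045)
rs={}
rs['tile']=rect(o,c,top&box(185,340,85,159),.035,'tile')
rs['sh']=rect(o,c,top&box(195,262,170,206),.035,'shallow')
rs['dp']=rect(o,c,top&box(263,335,160,206),.035,'deep')
rs['jig']=rect(o,c,(Z>.006)&(Z<.045)&box(160,370,60,208),.010,'jig')
yaw=np.radians(rs['jig'][1]); R=np.array([[np.cos(yaw),-np.sin(yaw)],[np.sin(yaw),np.cos(yaw)]])
for k in rs: print(k,'in jig by jig centre',((rs[k][0]-rs['jig'][0])@R).round(1))
print('tool yaw',np.degrees(o['tcp_rot'][2]+np.pi),'tcp in jig',((np.array(o['ee_pos'][:2])*1000-rs['jig'][0])@R).round(1))
# held spacer depth?
print(P[228,285].round(4),P[250,285].round(4))
```

```text
(260, 120) [ 0.565  -0.2743  0.035 ] [ 30   1 254]
(230, 188) [ 0.6395 -0.2925  0.0363] [  3   9 248]
(295, 180) [ 0.6173 -0.2272  0.0366] [  0   8 246]
(215, 85) [ 0.5388 -0.3298  0.0107] [ 30   7 148]
(180, 130) [ 0.5924 -0.3602  0.0112] [ 25  11 138]
tile c [ 568.5 -273.1] size [ 59.5 130.6] yaw 12.25 npix 7779
shallow c [ 639.2 -292.2] size [26.9 60.6] yaw 11.57 npix 1419
deep c [ 618.3 -226.9] size [41.5 59.3] yaw 11.68 npix 2255
jig c [ 581.1 -269.5] size [143.4 200.4] yaw 11.35 npix 23812
tile in jig by jig centre [-13.  -1.]
sh in jig by jig centre [ 52.6 -33.6]
dp in jig by jig centre [44.9 34.4]
jig in jig by jig centre [0. 0.]
tool yaw 11.63778455488306 tcp in jig [57.8 23.4]
[ 0.6257 -0.2364  0.1773] [ 0.6253 -0.2366  0.213 ]
```

>>> {"fn": "drive_tool", "kwargs": {
  "series": [
    [-8, -30, 0, 0, 0, 0, 0.3],
    [-9.5, -32, 0, 0, 0, 0, 0.3],
    [0, 0, -40, 0, 0, 0, 0.3],
    [0, 0, -40, 0, 0, 0, 0.3],
    [0, 0, -20, 0, 0, 0, 0.3],
    [0, 0, 0, 0, 0, 0, 0.3],
    [0, 0, 0, 0, 0, 0, 0.3],
    [0, 0, 0, 0, 0, 0, 0.3]
  ]
}}

```text
t: 6.0
ee_pos: [0.6173, -0.2973, 0.092]
tcp_rot: [-3.14, 0.003, -2.938]
wrist_force: [-1.1, -0.1, -1.2]
finger_gap: 0.463
gripper_force: 20.0
```

Run:
```python
from h import *
o,p,d,c=shot('wrist'); save('w3.png',p); print(o['ee_pos'],o['tcp_rot'],o['t'],o['finger_gap'],o['gripper_force'])
```

```text
[ 0.61733588 -0.2972951   0.09198729] [-3.14006607e+00  2.64738899e-03 -2.93751129e+00] 6.0 0.4634692011737337 19.997653967002407
```

View pics/w3.png

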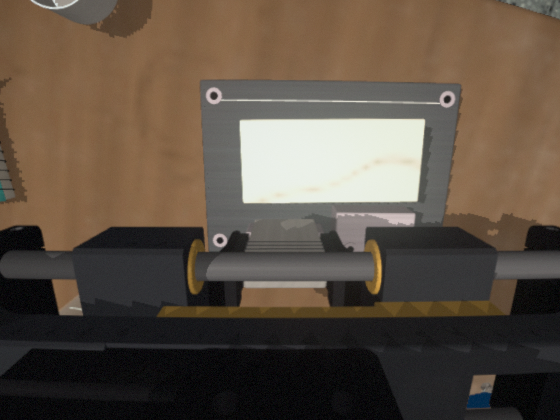

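The wrist view shows the spacer (245–325, 218–290) hanging just behind the tile's rear edge (row 204), with the deep block at (335–415, 212–250). The finger gap and pose changed a little, so I'll check the spacer's attitude from its face depth before lowering.

Run:
```python
from h import *
o,p,d,c=shot('wrist'); print(o['ee_pos'],o['tcp_rot'],o['finger_gap'],o['wrist_force'],o['wrist_torque'],o['qvel'].round(3))
P=cloud(o,c,d)*1000
for y in range(204,252,4): print(y,[tuple(P[y,x].round(0)) for x in (250,268,286,304,318)])
Z=P[...,2]
rect(o,c,(Z>29)&(Z<45)&box(225,440,105,210),.035,'tile')
```

```text
[ 0.61735586 -0.29722712  0.09180287] [-3.14013253e+00  2.55994246e-03 -2.93743488e+00] 0.45881288353805894 [-0.2232286   0.4043484  -0.66834179] [0.01653094 0.02430108 0.04074712] [ 0.002  0.004 -0.003  0.001 -0.001 -0.003  0.001]
204 [(np.float64(618.0), np.float64(-326.0), np.float64(11.0)), (np.float64(615.0), np.float64(-312.0), np.float64(11.0)), (np.float64(612.0), np.float64(-297.0), np.float64(11.0)), (np.float64(608.0), np.float64(-283.0), np.float64(12.0)), (np.float64(606.0), np.float64(-272.0), np.float64(11.0))]
208 [(np.float64(621.0), np.float64(-326.0), np.float64(10.0)), (np.float64(618.0), np.float64(-311.0), np.float64(12.0)), (np.float64(615.0), np.float64(-297.0), np.float64(11.0)), (np.float64(612.0), np.float64(-282.0), np.float64(10.0)), (np.float64(610.0), np.float64(-271.0), np.float64(11.0))]
212 [(np.float64(625.0), np.float64(-325.0), np.float64(10.0)), (np.float64(621.0), np.float64(-310.0), np.float64(11.0)), (np.float64(618.0), np.float64(-296.0), np.float64(11.0)), (np.float64(615.0), np.float64(-281.0), np.float64(11.0)), (np.float64(613.0), np.floa
[... 2107 characters left out ...]
281.0), np.float64(101.0))]
244 [(np.float64(613.0), np.float64(-316.0), np.float64(107.0)), (np.float64(611.0), np.float64(-307.0), np.float64(107.0)), (np.float64(610.0), np.float64(-298.0), np.float64(106.0)), (np.float64(608.0), np.float64(-289.0), np.float64(106.0)), (np.float64(606.0), np.float64(-282.0), np.float64(106.0))]
248 [(np.float64(613.0), np.float64(-316.0), np.float64(112.0)), (np.float64(612.0), np.float64(-307.0), np.float64(111.0)), (np.float64(609.0), np.float64(-298.0), np.float64(112.0)), (np.float64(608.0), np.float64(-289.0), np.float64(112.0)), (np.float64(606.0), np.float64(-283.0), np.float64(113.0))]
tile c [ 568.5 -273. ] size [ 59.7 129.8] yaw 12.38 npix 14951
```

>>> {"fn": "drive_tool", "kwargs": {
  "series": [
    [-2, -0.5, -15, 0, 0, 0, 0.3],
    [0, 0, -15, 0, 0, 0, 0.3],
    [0, 0, 0, 0, 0, 0, 0.3],
    [0, 0, 0, 0, 0, 0, 0.3]
  ]
}}

```text
t: 6.5
ee_pos: [0.6141, -0.297, 0.0586]
tcp_rot: [3.141, -0.001, -2.937]
wrist_force: [-0.2, 0.2, -0.9]
finger_gap: 0.46
gripper_force: 20.0
```

>>> {"fn": "drive_tool", "kwargs": {
  "series": [
    [1, 0, -6, 0, 0, 0, 0.3],
    [0, 0, -5, 0, 0, 0, 0.3],
    [0, 0, 0, 0, 0, 0, 0.3],
    [0, 0, 0, 0, 0, 0, 0.3]
  ]
}}

```text
t: 6.9
ee_pos: [0.6155, -0.2972, 0.0485]
tcp_rot: [3.141, -0.0, -2.937]
wrist_force: [-0.4, -0.8, -0.9]
finger_gap: 0.457
gripper_force: 20.0
```

>>> {"fn": "drive_tool", "kwargs": {
  "series": [
    [0, 0, -2, 0, 0, 0, 0.3],
    [0, 0, -1, 0, 0, 0, 0.3],
    [0, 0, -1, 0, 0, 0, 0.3],
    [0, 0, 0, 0, 0, 0, 0.3],
    [0, 0, 0, 0, 0, 0, 0.3]
  ]
}}

```text
t: 7.4
ee_pos: [0.6157, -0.2972, 0.0447]
tcp_rot: [-3.142, 0.0, -2.937]
wrist_force: [-1.1, 0.1, 0.1]
finger_gap: 0.456
gripper_force: 20.0
```

>>> {"fn": "drive_tool", "kwargs": {
  "series": [
    [0, 0, -0.7, 0, 0, 0, 0.3],
    [0, 0, 0, 0, 0, 0, 0.3],
    [0, 0, 0, 0, 0, 0, 0.3]
  ]
}}

```text
t: 7.7
ee_pos: [0.6157, -0.2972, 0.0447]
tcp_rot: [3.141, 0.001, -2.937]
wrist_force: [-1.7, 2.3, 5.8]
finger_gap: 0.457
gripper_force: 20.0
```

>>> {"fn": "drive_tool", "kwargs": {
  "series": [
    [0, 0, 0, 0, 0, 0, 0.5],
    [0, 0, 0, 0, 0, 0, 0.6],
    [0, 0, 0, 0, 0, 0, 0.75],
    [0, 0, 0, 0, 0, 0, 0.75],
    [0, 0, 0, 0, 0, 0, 0.75],
    [0, 0, 0, 0, 0, 0, 0.75],
    [0, 0, 0, 0, 0, 0, 0.75]
  ]
}}

```text
t: 8.4
ee_pos: [0.6156, -0.2972, 0.0439]
tcp_rot: [3.142, -0.0, -2.937]
wrist_force: [-0.1, -0.0, 0.8]
finger_gap: 0.742
gripper_force: 0.0
```

>>> {"fn": "drive_tool", "kwargs": {
  "series": [
    [0, 0, 20, 0, 0, 0, 0.75],
    [0, 0, 40, 0, 0, 0, 0.75],
    [0, 0, 45, 0, 0, 0, 0.75],
    [0, 0, 40, 0, 0, 0, 0.75],
    [20, 0, 0, 0, 0, 0, 0.75],
    [0, 0, 0, 0, 0, 0, 0.75],
    [0, 0, 0, 0, 0, 0, 0.75]
  ]
}}

```text
t: 9.1
ee_pos: [0.6352, -0.297, 0.1881]
tcp_rot: [3.141, -0.001, -2.937]
wrist_force: [-0.9, 0.1, -1.0]
finger_gap: 0.75
gripper_force: 0.0
```

Run:
```python
from h import *
o,p,d,c=shot('wrist'); save('w4.png',p); print(o['ee_pos'],o['tcp_rot'],o['t'],o['finger_gap'])
P=cloud(o,c,d)*1000; Z=P[...,2]
rect(o,c,(Z>70)&(Z<82)&box(150,420,100,225),.075,'spacer')
rect(o,c,(Z>29)&(Z<45)&box(100,460,40,170),.035,'tile?')
```

```text
[ 0.63523596 -0.29703217  0.18806203] [ 3.14110845e+00 -1.21374911e-03 -2.93711101e+00] 9.1 0.750323537168299
spacer c [ 615.2 -297.3] size [16.6 39.5] yaw 11.75 npix 806
tile? c [ 568.5 -273.2] size [ 59.4 129.8] yaw 12.1 npix 7658
```

View pics/w4.png

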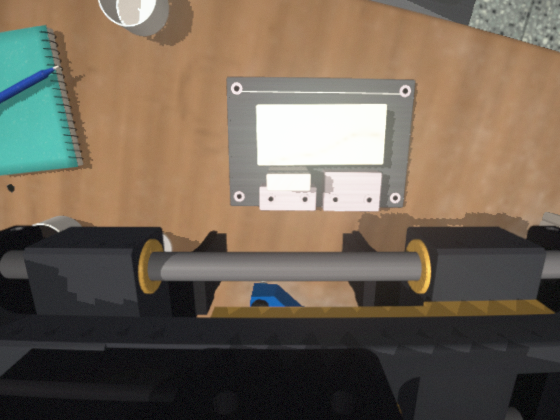

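The spacer now stands freed at (288,182) in the wide gap, centred and square, and the tile hasn't moved. Next is the push: the tool moves in front of the tile with fingers half open.

>>> {"fn": "drive_tool", "kwargs": {
  "series": [
    [-38, 5, 0, 0, 0, 0, 0.5],
    [-38, 5, 0, 0, 0, 0, 0.5],
    [-37, 5, 0, 0, 0, 0, 0.5],
    [0, 0, -40, 0, 0, 0, 0.5],
    [0, 0, -40, 0, 0, 0, 0.5],
    [0, 0, -40, 0, 0, 0, 0.5],
    [0, 0, -20, 0, 0, 0, 0.5],
    [0, 0, 0, 0, 0, 0, 0.5]
  ]
}}

```text
t: 9.95
ee_pos: [0.5197, -0.2812, 0.0456]
tcp_rot: [3.138, -0.006, -2.938]
wrist_force: [0.6, 0.2, 0.1]
finger_gap: 0.499
gripper_force: 0.0
```

>>> {"fn": "drive_tool", "kwargs": {
  "series": [
    [0, 0, 0, 0, 0, 0, 0.5],
    [0, 0, 0, 0, 0, 0, 0.5]
  ]
}}

```text
t: 10.15
ee_pos: [0.5231, -0.2828, 0.0504]
tcp_rot: [-3.141, 0.002, -2.938]
wrist_force: [0.2, 0.0, 0.0]
finger_gap: 0.502
gripper_force: 0.0
```

>>> {"fn": "drive_tool", "kwargs": {
  "series": [
    [0, 0, -15, 0, 0, 0, 0.5],
    [0, 0, -12, 0, 0, 0, 0.5],
    [0, 0, -5, 0, 0, 0, 0.5],
    [0, 0, 0, 0, 0, 0, 0.5],
    [0, 0, 0, 0, 0, 0, 0.5]
  ]
}}

```text
t: 10.65
ee_pos: [0.5225, -0.2823, 0.0169]
tcp_rot: [3.142, -0.0, -2.937]
wrist_force: [0.9, -0.3, -1.0]
finger_gap: 0.498
gripper_force: 0.0
```

>>> {"fn": "drive_tool", "kwargs": {
  "series": [
    [1.5, 0.3, 0, 0, 0, 0, 0.5],
    [1.5, 0.3, 0, 0, 0, 0, 0.5],
    [1.5, 0.3, 0, 0, 0, 0, 0.5],
    [1.5, 0.3, 0, 0, 0, 0, 0.5],
    [1.5, 0.3, 0, 0, 0, 0, 0.5],
    [1, 0.2, 0, 0, 0, 0, 0.5],
    [1, 0.2, 0, 0, 0, 0, 0.5],
    [0, 0, 0, 0, 0, 0, 0.5]
  ]
}}

```text
t: 11.45
ee_pos: [0.5319, -0.2805, 0.0168]
tcp_rot: [-3.141, -0.0, -2.938]
wrist_force: [-3.5, -1.7, 2.0]
finger_gap: 0.5
gripper_force: 2.0
```

>>> {"fn": "drive_tool", "kwargs": {
  "series": [
    [1, 0.2, 0, 0, 0, 0, 0.5],
    [1, 0.2, 0, 0, 0, 0, 0.5],
    [1, 0.2, 0, 0, 0, 0, 0.5],
    [0.5, 0.1, 0, 0, 0, 0, 0.5],
    [0.5, 0.1, 0, 0, 0, 0, 0.5],
    [0, 0, 0, 0, 0, 0, 0.5]
  ]
}}

```text
t: 12.05
ee_pos: [0.5347, -0.2799, 0.0168]
tcp_rot: [3.141, -0.002, -2.938]
wrist_force: [-10.9, -0.2, 5.8]
finger_gap: 0.501
gripper_force: 5.0
```

>>> {"fn": "drive_tool", "kwargs": {
  "series": [
    [0.5, 0.1, 0, 0, 0, 0, 0.5],
    [0.5, 0.1, 0, 0, 0, 0, 0.5],
    [0.5, 0.1, 0, 0, 0, 0, 0.5],
    [0.5, 0.1, 0, 0, 0, 0, 0.5],
    [0, 0, 0, 0, 0, 0, 0.5],
    [0, 0, 0, 0, 0, 0, 0.5]
  ]
}}

```text
t: 12.65
ee_pos: [0.5347, -0.2799, 0.0167]
tcp_rot: [3.139, -0.005, -2.939]
wrist_force: [-17.7, 0.3, 11.9]
finger_gap: 0.503
gripper_force: 8.8
```

Run:
```python
from h import *
for n in ('top','scene'):
    o,p,d,c=shot(n); 
    if n=='top':
        P=cloud(o,c,d)*1000; Z=P[...,2]; print(o['ee_pos'],o['wrist_force'],o['t'])
        hs=cv2.cvtColor(p,cv2.COLOR_RGB2HSV)
        a=cv2.resize(p[165:250,280:390],(388,300),interpolation=cv2.INTER_CUBIC)
b=cv2.resize(p[195:285,270:390],(400,300),interpolation=cv2.INTER_CUBIC)
save('push1.png',np.hstack([a,b]))
```

```text
[ 0.53472255 -0.27987848  0.01666439] [-17.73958511   0.27591106  11.88964973] 12.65
```

View pics/push1.png

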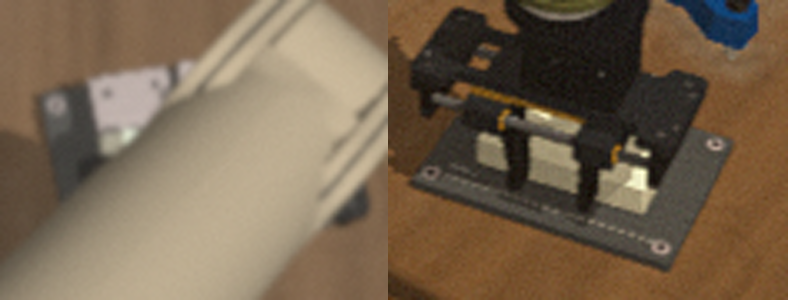

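The top crop shows only the left end of the tile, close to the deep block at about (120,130); the scene crop shows both fingers on the tile's front face. The tile has stalled at about 18 N, so I'll back off, look from above, and then press again.

>>> {"fn": "drive_tool", "kwargs": {
  "series": [
    [-8, -1.6, 0, 0, 0, 0, 0.5],
    [-6, -1.2, 10, 0, 0, 0, 0.5],
    [0, 0, 40, 0, 0, 0, 0.5],
    [0, 0, 40, 0, 0, 0, 0.5],
    [0, 0, 40, 0, 0, 0, 0.5],
    [0, 0, 40, 0, 0, 0, 0.75],
    [35, 0, 0, 0, 0, 0, 0.75],
    [35, 0, 0, 0, 0, 0, 0.75]
  ]
}}

```text
t: 13.55
ee_pos: [0.5964, -0.2817, 0.1904]
tcp_rot: [-3.14, 0.006, -2.937]
wrist_force: [0.9, 0.2, 0.2]
finger_gap: 0.683
gripper_force: 0.0
```

>>> {"fn": "drive_tool", "kwargs": {
  "series": [
    [40, 0, 0, 0, 0, 0, 0.75],
    [0, 0, 0, 0, 0, 0, 0.75],
    [0, 0, 0, 0, 0, 0, 0.75],
    [0, 0, 0, 0, 0, 0, 0.75]
  ]
}}

```text
t: 13.95
ee_pos: [0.6335, -0.2824, 0.1876]
tcp_rot: [-3.141, 0.001, -2.938]
wrist_force: [-0.2, 0.2, -0.5]
finger_gap: 0.745
gripper_force: 0.0
```

Run:
```python
from h import *
o,p,d,c=shot('wrist'); print(o['ee_pos'],o['tcp_rot'],o['t'])
P=cloud(o,c,d)*1000; Z=P[...,2]; a=np.radians(11.6); R=np.array([[np.cos(a),-np.sin(a)],[np.sin(a),np.cos(a)]])
J=(P[...,:2]-[578.8,-269.8])@R
sp,_=rect(o,c,(Z>70)&(Z<82)&box(120,440,80,225),.075,'spacer'); print(((sp-[578.8,-269.8])@R).round(1))
hs=cv2.cvtColor(p,cv2.COLOR_RGB2HSV)
# rows across tile/deep and tile/shallow by jig coordinate
m=(Z>28)&(Z<45)&(p.max(2)>150)
t=m&(J[...,0]<20)
tc,ty=rect(o,c,t,.035,'tile(clipped x<20)'); print(((tc-[578.8,-269.8])@R).round(1))
for yy in (58,44,30,15,0,-30,-60):
    s=m&(abs(J[...,1]-yy)<2)&(J[...,0]<24); x=J[s][:,0]; print(yy,'tile front',np.percentile(x,1).round(1))
s=(Z>28)&(Z<45)&(J[...,0]>0); rect(o,c,s&(J[...,1]>5),.035,'x>0 left part')
crop=p[60:230,180:440]; save('w5.png',cv2.resize(crop,(780,510),interpolation=cv2.INTER_CUBIC))
```

```text
[ 0.63347401 -0.28244855  0.18762125] [-3.14110906e+00  5.86930591e-04 -2.93827982e+00] 13.95
spacer c [ 618.4 -296.7] size [16.6 39.4] yaw 11.66 npix 805
[ 33.4 -34.3]
tile(clipped x<20) c [ 572.3 -272.7] size [ 53.7 129.4] yaw 11.32 npix 6880
[-6.9 -1.5]
58 tile front -33.4
44 tile front -33.3
30 tile front -33.2
15 tile front -33.1
0 tile front -33.1
-30 tile front -32.9
-60 tile front -33.0
x>0 left part c [ 605.5 -229.7] size [68.3 57.9] yaw -78.52 npix 3592
```

View pics/w5.png

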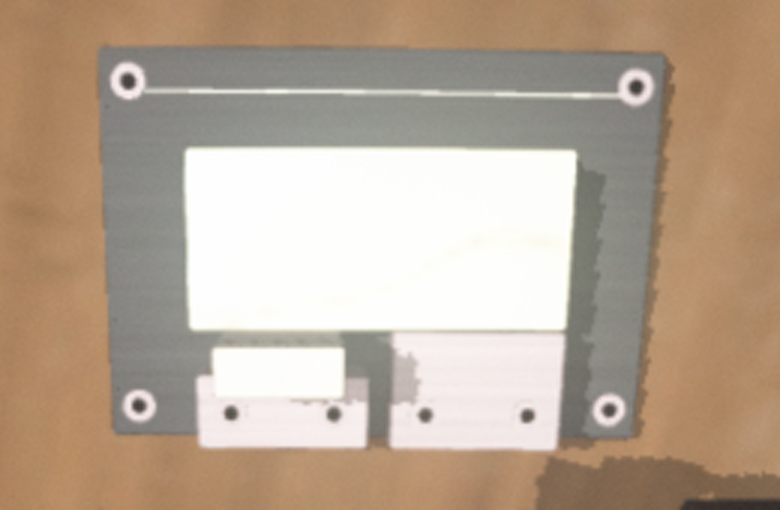

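The tile is flush on the deep block and square to about 0.3°, with the spacer upright between the tile and the set-back block (jig x 33.4, target 34). I'll go back down and press, then hold.

>>> {"fn": "drive_tool", "kwargs": {
  "series": [
    [-38, 0, 0, 0, 0, 0, 0.5],
    [-38, 0, 0, 0, 0, 0, 0.5],
    [-35, 0, 0, 0, 0, 0, 0.5],
    [0, 0, -40, 0, 0, 0, 0.5],
    [0, 0, -40, 0, 0, 0, 0.5],
    [0, 0, -40, 0, 0, 0, 0.5],
    [0, 0, -15, 0, 0, 0, 0.5],
    [0, 0, 0, 0, 0, 0, 0.5]
  ]
}}

```text
t: 14.8
ee_pos: [0.5217, -0.2815, 0.0509]
tcp_rot: [3.14, -0.002, -2.938]
wrist_force: [-1.1, 0.4, 1.5]
finger_gap: 0.501
gripper_force: 0.0
```

>>> {"fn": "drive_tool", "kwargs": {
  "series": [
    [0, 0, 0, 0, 0, 0, 0.5],
    [0, 0, 0, 0, 0, 0, 0.5],
    [0, 0, -15, 0, 0, 0, 0.5],
    [0, 0, -14, 0, 0, 0, 0.5],
    [0, 0, -4, 0, 0, 0, 0.5],
    [0, 0, 0, 0, 0, 0, 0.5],
    [0, 0, 0, 0, 0, 0, 0.5]
  ]
}}

```text
t: 15.5
ee_pos: [0.523, -0.2821, 0.0189]
tcp_rot: [-3.142, -0.0, -2.938]
wrist_force: [0.5, -0.2, -0.4]
finger_gap: 0.501
gripper_force: 0.0
```

>>> {"fn": "drive_tool", "kwargs": {
  "series": [
    [3, 0.6, 0, 0, 0, 0, 0.5],
    [3, 0.6, 0, 0, 0, 0, 0.5],
    [2, 0.4, 0, 0, 0, 0, 0.5],
    [1.5, 0.3, 0, 0, 0, 0, 0.5],
    [1, 0.2, 0, 0, 0, 0, 0.5],
    [1, 0.2, 0, 0, 0, 0, 0.5],
    [0.5, 0.1, 0, 0, 0, 0, 0.5],
    [0, 0, 0, 0, 0, 0, 0.5]
  ]
}}

```text
t: 16.3
ee_pos: [0.5346, -0.2796, 0.0188]
tcp_rot: [3.141, -0.001, -2.938]
wrist_force: [-2.3, -0.5, 2.4]
finger_gap: 0.5
gripper_force: 1.4
```

>>> {"fn": "drive_tool", "kwargs": {
  "series": [
    [1, 0.2, 0, 0, 0, 0, 0.5],
    [1, 0.2, 0, 0, 0, 0, 0.5],
    [1, 0.2, 0, 0, 0, 0, 0.5],
    [1, 0.2, 0, 0, 0, 0, 0.5],
    [0, 0, 0, 0, 0, 0, 0.5],
    [0, 0, 0, 0, 0, 0, 0.5]
  ]
}}

```text
t: 16.9
ee_pos: [0.5348, -0.2797, 0.0185]
tcp_rot: [3.139, -0.006, -2.94]
wrist_force: [-17.9, 1.0, 11.9]
finger_gap: 0.503
gripper_force: 8.7
```

>>> {"fn": "drive_tool", "kwargs": {
  "series": [
    [0, 0, 0, 0, 0, 0, 0.5],
    [0, 0, 0, 0, 0, 0, 0.5],
    [0, 0, 0, 0, 0, 0, 0.5],
    [0, 0, 0, 0, 0, 0, 0.5]
  ]
}}

```text
t: 17.3
ee_pos: [0.5348, -0.2797, 0.0185]
tcp_rot: [3.139, -0.006, -2.94]
wrist_force: [-17.9, 1.2, 13.2]
finger_gap: 0.5
gripper_force: 8.7
```

Run:
```python
from station import env
o=env.get_obs(); print(o['wrist_force'],o['ee_pos'],o['t'])
print(env.close_job())
```

```text
[-17.87275955   1.18102848  13.15102991] [ 0.53480009 -0.27971936  0.01847977] 17.3
the job is handed in; nothing more can be done
None
```

The job is handed in at 17.3 s, no verdict returned: the spacer stands freed in front of the set-back block, and the fingers hold the tile at about 18 N against the deep block; the last close view, before the final press, showed it flush and square there.

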